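# Key and belt pulley onto a gearbox shaft

## Task

Lay the smaller of the two loose steel keys into the slot in the gearbox shaft so that it sits down on the slot's floor and let go of it. Then take the belt pulley from its wooden cradle, slide it onto the shaft with its keyway over the key, and push it fully home against the shaft's shoulder, leaving the key in its slot. Leave the big key, the spanner, the spray can and the mug alone.

Things in the scene. Friction and masses are not known exactly. Their poses are not given: they have to be found in the camera images.
- gearbox: Grey cast gear reducer fixed to the bench. Origin on the bench directly below the shaft's shoulder, z up; its output shaft is level, points along the gearbox's -y, axis 100 mm above the bench. Cast block 140 mm wide (x), y = +70 to +230 mm, top 182 mm up; between block and shoulder a round nose of radius 34 mm.
- shoulder (a point): Point on the shaft axis in the plane of the shoulder (flat end of the 68 mm diameter nose), turning with the shaft: -y runs outward along the shaft, z from the axis towards the slot. Steel shaft 40 mm in diameter, ending 90 mm out from the shoulder, the last 6 mm tapered to 32 mm diameter. It turns only against a stiff drag (0.6 N m).
- slot (a point): Centre of the floor of the slot in the shaft, 37.5 mm out from the shoulder, 12 mm from the shaft axis. Slot closed at both ends, 15 mm wide, 65 mm long (5 to 70 mm out from the shoulder), floor about 6 mm below its bevelled lips. Axes as shoulder: y along the shaft, x across the slot, z out of it (up, tilted with the shaft's roll).
- shaft (a joint): Roll of the shaft about the gearbox's +y axis, rad; 0 has the slot straight up. It starts up to 0.2 rad off, either way.
- key: The key that fits: plain steel bar 60 long (its x) x 12 wide (y) x 16 high (z) mm, end corners bevelled 2 mm in plan, about 90 g. Origin at its centre; lies on the bench, starting with z up. Either end may point either way. When seated its centre is 8 mm above the slot's floor and it stands about 9 mm proud of the lips.
- pulley: Aluminium V-belt pulley, about 0.6 kg, on edge in the cradle. Origin at its centre, y along the bore (both sides alike), z towards the keyway, which starts straight up. Rim 140 mm diameter, flat faces at y = -15 and +15 mm (grip there, near the top); hub 76 mm diameter, 56 mm long; bore 44 mm; keyway 15 mm wide, roof 31 mm from the axis. Home, its centre is 28 mm out from the shoulder.
- keyway (a point): Middle of the keyway's roof in the pulley, 31 mm from the bore axis along the pulley's z.
- cradle: Wooden rest fixed to the bench, 170 x 75 mm, two boards (tops 42 mm up) beside the rim and two sloping chocks under it (up to about 50 mm up). Origin on the bench under its centre, its y along the pulley's bore; the pulley's centre is 85 mm above the bench. The pulley lifts straight up out of it.
- big_key: Bystander: bigger steel key for another shaft, 95 x 22 x 22 mm, lying on the bench; origin at its centre. Leave it alone.
- spanner: Bystander: steel spanner about 200 mm long lying on the bench. Leave it alone.
- spray_can: Bystander: upright blue can 66 mm in diameter, 170 mm tall; origin under its centre. Leave it alone.
- mug: Bystander: white mug 84 mm in diameter, 95 mm tall; origin under its centre. Leave it alone.
Mind the look-alikes: they are no part of the job. Several things have the shape of the pulley; the one meant has the colours described above.

How it is judged (in metres and radians):
On the way:
1. the key lies released on the floor of the shaft's slot, before the pulley is on the shaft (x of key in the frame of slot between -0.0035 and 0.0035 m and y of key in the frame of slot between -0.006 and 0.006 m and z of key in the frame of slot between 0.005 and 0.011 m and angle between the x axis of key and the y axis of slot, either way round below 0.08 rad and contact force between key and the fingers below 0.1 N and distance between pulley and shoulder above 0.11 m), for 0.2 s.
At the end, for the whole second after the job is handed in: Key in the slot (3.5 mm across, 6 mm along, within 3 mm of the floor, 0.08 rad); pulley on the shaft, keyway over the key (4.5 mm, on the slot's side), axis within 4 mm (5 mm down) and 0.08 rad of the shaft's, hub within 3.5 mm of the shoulder; all released and at rest (x of key in the frame of slot between -0.0035 and 0.0035 m and y of key in the frame of slot between -0.006 and 0.006 m and z of key in the frame of slot between 0.005 and 0.011 m and angle between the x axis of key and the y axis of slot, either way round below 0.08 rad and y of pulley in the frame of shoulder between -0.0315 and -0.025 m and x of pulley in the frame of shoulder between -0.004 and 0.004 m and z of pulley in the frame of shoulder between -0.005 and 0.004 m and x of keyway in the frame of shoulder between -0.0045 and 0.0045 m and z of keyway in the frame of shoulder above 0.025 m and angle between the y axis of pulley and the y axis of shoulder, either way round below 0.08 rad and linear speed of each of pulley, key below 0.01 m/s); the robot touches nothing.
It fails at once if the big key is shifted by more than 30 mm (distance of big_key from where it was at the start of the episode above 0.03 m).
It fails at once if the spanner is shifted by more than 30 mm (distance of spanner from where it was at the start of the episode above 0.03 m).
It fails at once if the spray can is shifted by more than 30 mm (distance of spray_can from where it was at the start of the episode above 0.03 m).
It fails at once if the mug is shifted by more than 30 mm (distance of mug from where it was at the start of the episode above 0.03 m).
It also fails if it takes over 72 s, if anything falls off the work surface, if the arm or the gripper's body presses on something with over 40 N, if the wrist force passes 120 N, or if a joint passes its speed limit or range.

## Robot

A 7-joint arm with a two-finger parallel gripper is mounted at the origin on the work surface. World frame = base frame: x ahead of the robot, y to its left, z up, the work surface at z = 0. Lengths are in mm, angles in rad, forces in N, time in s.
With the tool pointing down it reaches from about 425 to 950 mm from the base axis. Payload 4.7 kg.
Tool frame: the origin (TCP) lies midway between the tips of the shut fingers; the grasp point (between the pads) lies 19 mm behind it; z points along the fingers, y is the line along which they close (so a half turn about z gives the same grasp; the last joint's range is limited). The gripper opens to 87 mm and grips with 3 to 60 N. Pads are 19 mm wide; open, the fingers measure 117 mm over their backs; the gripper's body (75 mm by 190 mm) begins 51 mm behind the grasp point.
Start: joints at [1.234, 0.469, -0.049, 1.532, 0.024, 1.141, -0.082], TCP at [204.547, -643.281, 222.573] pointing down, gripper open.
Joint ranges: [-2.59, 2.59], [-0.33, 1.99], [-1.39, 1.29], [0.1, 2.45], [-1.04, 4.18], [0.21, 1.99], [-2.66, 2.66]. Speed limits (rad/s): [2.57, 2.57, 3.14, 3.14, 3.14, 3.14, 3.14].

## Interface

Orientations are given as a unit quaternion [x, y, z, w].
In Python, from cell import bot gives the robot as it stands. The module is installed in compiled form; this text tells all that it offers.
- The arm moves only by the tool send_rows, never from a script. Its argument "moves" is a list of rows, each a list of 5 numbers: the shift along the tool's x, y, z scaled (see below), then the turn about the tool's z scaled (see below), then the closure, from 0 (fully open) to 1 (shut). A call has 1 to 20 rows; each row shifts and turns the commanded pose from where the row before left it, along the tool's axes as they then stand; what a row does not reach is not made up. The controller multiplies each number of a shift by 40 mm and each number of a turn by 2 rad. A row lasts 1/10 s, in which the tool goes at most 50 mm and 8.59 degrees, less where a joint would pass 70% of its speed; a pose out of reach is approached as far as the arm can. A call with a number of a shift or a turn outside -1 to 1 is refused whole. A call with a gripper value outside its range is refused whole. The fingers move at their own pace and stop on an object; "squeeze" is the grip in N (left out, the last holds). Time passes only in rows, so rows that do not move let the fingers close. It gives the time, the measured TCP pose, the force, the opening and the grip force at its end, in the units of the state.
- bot.state(): the state, without advancing time (a new reading comes with each control period).
- bot.capture(name): name is "scene" or "side" or "wrist"; returns the picture (420x560x3 uint8, red, green, blue); there is no depth.
- bot.camera_params(name): a dict with "camera_matrix" (3x3 intrinsics, pixels), "dist" ([k1, k2, p1, p2, k3] as OpenCV has them; the pictures are not rectified), "origin" and "orientation" of the camera in the world. Camera axes: x right, y up, looking along -z (the intrinsics and any distortion apply to the point x, -y, -z); pixel columns grow to the right and rows downward; lengths in mm; the calibration is good to about 2 mm. A picture is of the moment at which its call begins: read the wrist's pose just before it. camera_params takes no time and is no camera call; for the wrist camera it gives the pose at the moment of the call.
- bot.hand_in(): hands the job in; it is judged then, once.
The state is a dict: "clock": time; "joint_positions": joint angles; "joint_velocities": joint speeds; "joint_efforts": joint torques, N m; "tool_pos": TCP position; "orientation": TCP orientation; "wrist_force": force on the tool from outside, world axes, zero at the start; "moment": the same for the moment, N m; "width": opening from 0.0 (shut) to 1.0 (fully open); "gripper_force": force on a finger pad.
Only numpy, scipy, OpenCV 4.12 (cv2) and the standard library are available. Lean on these libraries where they do the work, as an engineer would, in place of code of your own. Each camera call takes 0.05 s, during which the arm holds its last target. There are 200 camera calls.

## Working session

There is one attempt and no reset: what is moved stays moved. The work goes in short steps, Python scripts to look and compute and a tool call to move; the robot and the scene stay as the last step left them, time stands still between calls to the robot, and variables do not carry over. Pictures are saved under pics/ and viewed, at most 10 in all, crops included, and the job is handed in when it is done.

Besides the shell and the picture viewer there is one more tool, called after "Request:" by a JSON object that holds its "fn" and its "kwargs", one argument or row to a line. send_rows: Moves the arm, as the interface text tells. Shifts and turns lie within -1 to 1; 1 stands for 40 mm of shift or 2 rad of turn. Its arguments: {"type":"object","properties":{"moves":{"type":"array","items":{"type":"array","items":{"type":"number"}}},"squeeze":{"type":"number"}},"required":["moves"]}

```bash
mkdir -p pics; python3 - <<'E'
from cell import bot
import cv2,numpy as np
s=bot.state();print(s)
ims=[bot.capture(n) for n in("scene","side")]
for n,i in zip(("scene","side"),ims):
    cv2.imwrite(f"pics/{n}0.png",i[:,:,::-1]);p=bot.camera_params(n);print(n,p)
w=bot.capture("wrist");cv2.imwrite("pics/wrist0.png",w[:,:,::-1]);print(bot.camera_params("wrist"))
E
```

```text
{'clock': 0.0, 'joint_positions': array([ 1.23410306,  0.46942776, -0.0485886 ,  1.53365721,  0.02412487,
        1.1410096 , -0.08231459]), 'joint_velocities': array([ 0.00040616,  0.00037722,  0.0014267 ,  0.00056035,  0.00056072,
        0.00047234, -0.00062851]), 'joint_efforts': array([ 3.98815346e-04, -5.07967329e+01, -8.05828767e-02, -2.36152661e+01,
       -6.12958311e-02,  3.78853362e-02,  1.68749307e-04]), 'tool_pos': array([ 204.31773562, -642.71953567,  221.52419137]), 'orientation': array([ 9.88179208e-01,  1.53300151e-01, -1.93744970e-04, -9.37916150e-04]), 'wrist_force': array([ 0.55221983, -0.56760979,  0.02417044]), 'moment': array([ 0.02140409,  0.02634646, -0.00026587]), 'gripper_force': 0.0, 'width': 0.9978363522370425}
scene {'camera_matrix': array([[526.78647978,   0.        , 274.55379128],
       [  0.        , 526.78647978, 205.91619955],
       [  0.        ,   0.        ,   1.        ]]), 'dist': array([-0.06833732,  0.        ,  0.        ,  0.        ,  0.        ]), 'origin': array([1229.2793427 , -248.26158075, 1168.69960938]), 'orientation': array([0.21662761, 0.17858481, 0.62966327, 0.72436462])}
side {'camera_matrix': array([[533.83720562,   0.        , 284.38404321],
       [  0.        , 533.83720562, 211.96969661],
       [  0.        ,   0.        ,   1.        ]]), 'dist': array([0.04992666, 0.        , 0.        , 0.        , 0.        ]), 'origin': array([ 329.32620299,  627.58716419, 1065.40459391]), 'orientation': array([-0.0493545 ,  0.33455473,  0.93172642, -0.13237499])}
{'camera_matrix': array([[345.90785245,   0.        , 283.21182602],
       [  0.        , 345.90785245, 207.17661797],
       [  0.        ,   0.        ,   1.        ]]), 'dist': array([-0.06028044,  0.        ,  0.        ,  0.        ,  0.        ]), 'origin': array([ 281.08550439, -619.00124829,  384.90565473]), 'orientation': array([-0.11838202,  0.08750882, -0.58427499,  0.79809188])}
```

View pics/scene0.png

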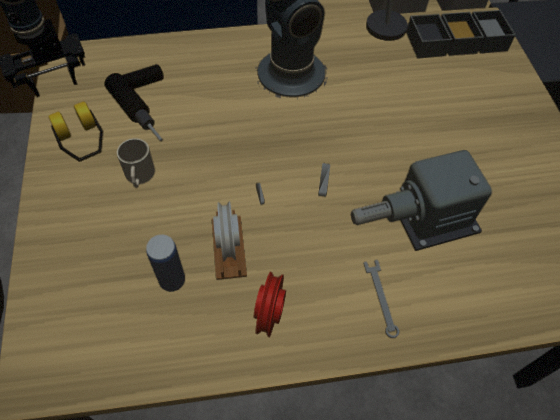

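View pics/side0.png

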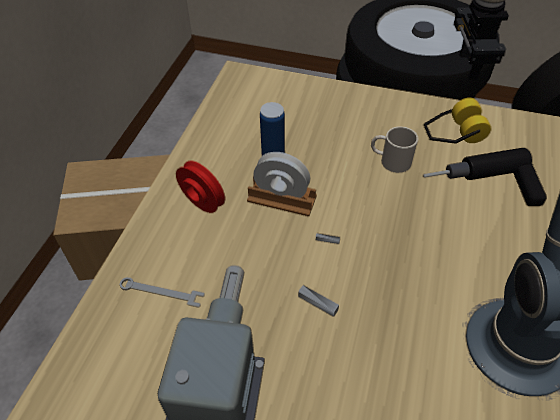

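The scene view shows the key at (260,193), the big key at (324,179), the shaft tip at (352,215) and the pulley at (228,232). In the side view, the key is at (328,238), the shaft tip at (236,268) and the pulley at (282,178).

```bash
cat > h.py <<'E'
import cv2,numpy as np
from scipy.spatial.transform import Rotation as R
def ray(p,uv):
    u=cv2.undistortPoints(np.array(uv,float).reshape(-1,1,2),p["camera_matrix"],p["dist"]).reshape(-1,2)
    d=np.c_[u[:,0],-u[:,1],-np.ones(len(u))]
    return R.from_quat(p["orientation"]).apply(d)
def plane(p,uv,z):
    d=ray(p,uv);o=np.array(p["origin"]);return o+d*((z-o[2])/d[:,2])[:,None]
def proj(p,X):
    c=R.from_quat(p["orientation"]).inv().apply(np.atleast_2d(X)-p["origin"])*[1,-1,-1]
    return cv2.projectPoints(c,np.zeros(3),np.zeros(3),p["camera_matrix"],p["dist"])[0].reshape(-1,2)
def tri(ps,uvs):
    A=np.zeros((3,3));b=np.zeros(3)
    for p,uv in zip(ps,uvs):
        d=ray(p,[uv])[0];d/=np.linalg.norm(d);M=np.eye(3)-np.outer(d,d);A+=M;b+=M@p["origin"]
    return np.linalg.solve(A,b)
E
python3 - <<'E'
from cell import bot
from h import *
a=bot.camera_params("scene");b=bot.camera_params("side")
np.set_printoptions(suppress=True,precision=1)
print("key",plane(a,[(260,193)],16),plane(b,[(328,238)],16))
print("big",plane(a,[(324,179)],22),plane(b,[(318,300)],22))
print("shafttip",plane(a,[(353,215)],100),plane(b,[(236,268)],110))
print("nose",plane(a,[(405,205)],110),plane(a,[(375,212),(235,230),(163,243),(137,150),(371,265)],[120,155,170,95,0]))
S=cv2.imread("pics/scene0.png");T=cv2.imread("pics/side0.png")
c1=cv2.resize(S[160:300,195:435],None,fx=3.3,fy=3.3,interpolation=cv2.INTER_CUBIC)
cv2.imwrite("pics/c1.png",c1)
E
```

```text
key [[ 456.7 -158.8   16. ]] [[ 449.3 -153.1   16. ]]
big [[438.8  16.3  22. ]] [[430.5  25.2  22. ]]
shafttip [[605.7  46.8 100. ]] [[608.8  49.  110. ]]
nose [[600.9 175.3 110. ]] [[ 616.3   94.9  120. ]
 [ 640.6 -237.3  155. ]
 [ 660.6 -394.5  170. ]
 [ 333.  -464.5   95. ]
 [ 695.4   86.6    0. ]]
```

View pics/c1.png

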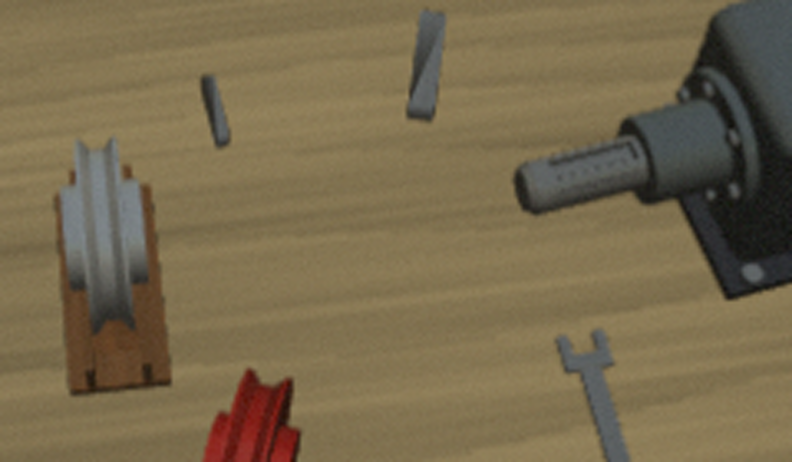

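The crop shows the grey pulley with its bore along world y. The key is a single bar at crop (208–222, 75–145). The shaft slot faces up and leans slightly away from the camera.

```bash
cat >> h.py <<'E'
def pose(s):
    x=R.from_quat(s["orientation"]).apply([1,0,0]);return np.array(s["tool_pos"]),np.arctan2(x[1],x[0])
def plan(s,target,yaw):
    """scaled total shift in current tool axes, then turn (scaled, about tool z=down)"""
    t,y=pose(s);d=R.from_quat(s["orientation"]).inv().apply(np.array(target)-t)
    dy=(yaw-y+np.pi/2)%np.pi-np.pi/2
    print("tcp",t.round(1),"yaw",round(y,3),"shift/40:",(d/40).round(3),"turn/2:",round(-dy/2,3))
E
python3 - <<'E'
from cell import bot
from h import *
a=bot.camera_params("scene")
P=plane(a,[(258,182.7),(262.3,204)],12);d=P[1]-P[0];print(P,np.linalg.norm(d));k=np.arctan2(d[1],d[0]);print(k)
s=bot.state()
# camera sits 80 mm along +tool x
plan(s,[455-40*np.cos(k),-158-40*np.sin(k),200],k)
p=bot.camera_params("wrist");print(R.from_quat(p["orientation"]).apply([0,0,-1]))
E
```

```text
[[ 420.30986334 -159.53820785   12.        ]
 [ 489.22597372 -157.00276984   12.        ]] 68.96273425043128
0.03677362233356548
tcp [ 204.4 -642.8  221.7] yaw 0.308 shift/40: [ 8.681 -9.919  0.558] turn/2: 0.136
[-0.27801546 -0.08670102 -0.95665581]
```

Request:
{"fn": "send_rows", "kwargs": {
  "moves": [
    [0.62,-0.708,0.04,0.068,0],
    [0.54,-0.76,0.04,0.068,0],
    [0.496,-0.794,0.04,0,0],
    [0.496,-0.794,0.04,0,0],
    [0.496,-0.794,0.04,0,0],
    [0.496,-0.794,0.04,0,0],
    [0.496,-0.794,0.04,0,0],
    [0.496,-0.794,0.04,0,0],
    [0.496,-0.794,0.04,0,0],
    [0.496,-0.794,0.04,0,0],
    [0.496,-0.794,0.04,0,0],
    [0.496,-0.794,0.04,0,0],
    [0.4,-0.6,0.04,0,0],
    [0.3,-0.5,0.04,0,0],
    [0,0,0,0,0],
    [0,0,0,0,0]
  ]
}}

```text
clock: 1.75
tool_pos: [448.7, -205.7, 200.0]
orientation: [1.0, 0.018, -0.0, 0.0]
wrist_force: [-0.2, -0.1, -0.6]
width: 1.001
gripper_force: 0.0
```

```bash
python3 - <<'E'
from cell import bot
from h import *
s=bot.state();plan(s,[415,-158,200],.037)
p=bot.camera_params("wrist");w=bot.capture("wrist")[:,:,::-1];cv2.imwrite("pics/w1.png",w)
print(proj(p,[455,-158,16]),p["origin"],p["orientation"])
E
```

```text
tcp [ 448.7 -205.7  200. ] yaw 0.037 shift/40: [-0.799 -1.223 -0.   ] turn/2: -0.0
[[236.5717122  176.00651599]] [ 529.19165227 -202.95364805  363.08764177] [-0.10626063  0.10229368 -0.68685901  0.71166662]
```

View pics/w1.png

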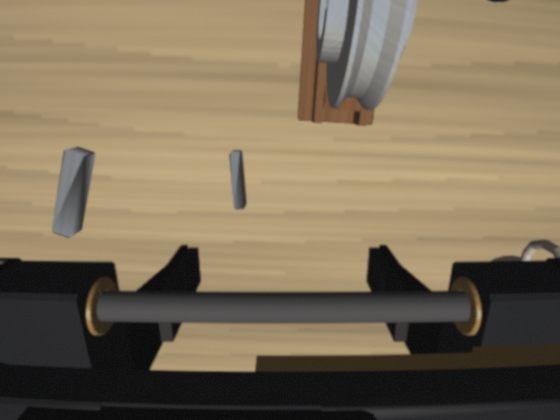

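The key is a grey bar at (237,180), ends at about (236,151) and (239,209). The big key is at (72,192).

```bash
cat > meas.py <<'E'
from cell import bot
from h import *
p=bot.camera_params("wrist");w=bot.capture("wrist")
roi=w[130:230,205:270].astype(int);m=((roi[:,:,0]-roi[:,:,2])<25).astype(np.uint8)
n,l,st,ce=cv2.connectedComponentsWithStats(m);i=1+np.argmax(st[1:,4]);print(st[i],ce[i])
ys,xs=np.where(l==i);uv=np.c_[xs+205,ys+130]
P=plane(p,uv,8);c=P.mean(0);u,S,v=np.linalg.svd(P-c,full_matrices=False);d=v[0]
t=(P-c)@d;print("centre",c,"mid",c+d*(t.max()+t.min())/2,"len",np.ptp(t),"wid",np.ptp((P-c)@v[1]),"yaw",np.arctan2(d[1],d[0])%np.pi)
k=np.arctan(d[1]/d[0]);plan(bot.state(),[c[0],c[1],100],k)
E
python3 meas.py
```

```text
[ 24  20  16  59 717] [31.56764296 48.37377964]
centre [ 450.27734889 -157.81682193    8.        ] mid [ 449.16426031 -157.88836374    8.        ] len 62.26621702428582 wid 13.478759996563529 yaw 0.06418496014505282
tcp [ 448.3 -206.9  200.1] yaw 0.034 shift/40: [ 0.093 -1.226  2.501] turn/2: -0.015
```

Request:
{"fn": "send_rows", "kwargs": {
  "moves": [
    [0.03,-0.61,0.7,-0.015,0],
    [0.03,-0.61,0.7,0,0],
    [0,0,0.7,0,0],
    [0,0,0.7,0,0],
    [0,0,0.7,0,0],
    [0,0,0,0,0],
    [0,0,0,0,0]
  ]
}}

```text
clock: 2.55
tool_pos: [448.7, -157.7, 60.4]
orientation: [0.999, 0.032, -0.0, 0.0]
wrist_force: [0.6, 0.2, -0.3]
width: 1.0
gripper_force: 0.0
```

```bash
python3 - <<'E'
from cell import bot
from h import *
for i in range(5):
    s=bot.state();plan(s,[449.7,-157.8,9.5],.064);p=bot.camera_params("wrist");w=bot.capture("wrist")[:,:,::-1]
    print(p["origin"],proj(p,[[449.7,-157.8,8]]))
cv2.imwrite("pics/w2.png",w)
E
```

```text
tcp [ 448.7 -157.7   60.4] yaw 0.064 shift/40: [0.025 0.004 1.272] turn/2: 0.0
[ 529.04328669 -152.80173049  223.50543449] [[283.12182596 227.07965777]]
tcp [ 449.6 -157.7   61.1] yaw 0.064 shift/40: [1.000e-03 1.000e-03 1.291e+00] turn/2: 0.0
[ 529.53459457 -152.70655967  224.43252746] [[282.95502265 227.99272678]]
tcp [ 449.9 -157.7   61.5] yaw 0.065 shift/40: [-9.0e-03  1.0e-03  1.3e+00] turn/2: 0.0
[ 529.74240127 -152.57012446  224.90072043] [[282.98295227 228.40927136]]
tcp [ 450.  -157.6   61.7] yaw 0.065 shift/40: [-0.013  0.003  1.304] turn/2: 0.0
[ 529.77341705 -152.41913179  225.04926912] [[283.13101444 228.51124933]]
tcp [ 449.9 -157.5   61.6] yaw 0.065 shift/40: [-0.01   0.006  1.302] turn/2: 0.001
[ 529.71020108 -152.2720766   224.99402566] [[283.33838908 228.44241346]]
```

View pics/w2.png

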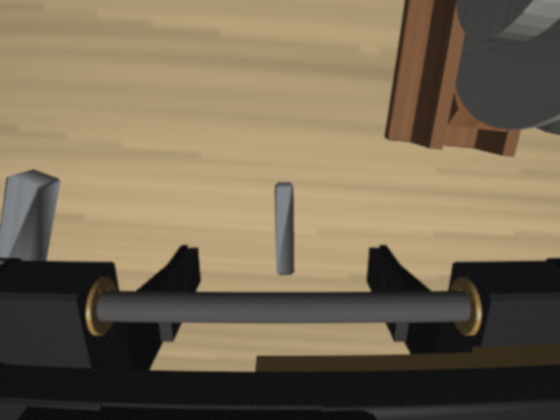

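The key is centred between the fingers at (285,229), matching the prediction (283,228). Next I descend and grip.

Request:
{"fn": "send_rows", "kwargs": {
  "moves": [
    [0,0,0.6,0,0],
    [0,0,0.5,0,0],
    [0,0,0.2,0,0],
    [0,0,0,0,0],
    [0,0,0,0,0],
    [0,0,0,0,1],
    [0,0,0,0,1],
    [0,0,0,0,1],
    [0,0,0,0,1],
    [0,0,0,0,1],
    [0,0,0,0,1],
    [0,0,0,0,1]
  ],
  "squeeze": 35
}}

```text
clock: 4.0
tool_pos: [448.9, -156.8, 8.1]
orientation: [0.999, 0.033, 0.0, 0.0]
wrist_force: [0.1, -0.1, 0.4]
width: 0.45
gripper_force: 0.0
```

Request:
{"fn": "send_rows", "kwargs": {
  "moves": [
    [0,0,0,0,1],
    [0,0,0,0,1],
    [0,0,0,0,1],
    [0,0,0,0,1],
    [0,0,0,0,1],
    [0,0,0,0,1]
  ]
}}

```text
clock: 4.6
tool_pos: [448.9, -156.9, 8.1]
orientation: [0.999, 0.033, 0.0, 0.0]
wrist_force: [0.3, -0.7, -0.5]
width: 0.135
gripper_force: 35.0
```

Request:
{"fn": "send_rows", "kwargs": {
  "moves": [
    [0,0,-0.3,0,1],
    [0,0,-0.75,0,1],
    [0,0,-0.75,0,1],
    [0,0,-0.75,0,1],
    [0,0,-0.75,0,1],
    [0,0,-0.75,0,1],
    [0,0,-0.75,0,1],
    [0.474,-0.629,0,0,1],
    [0.474,-0.629,0,0,1],
    [0.474,-0.629,0,0,1],
    [0.474,-0.629,0,0,1],
    [0.474,-0.629,0,0,1],
    [0.474,-0.629,0,0,1],
    [0.474,-0.629,0,0,1],
    [0.474,-0.629,0,0,1],
    [0.474,-0.629,0,0,1]
  ]
}}

```text
clock: 6.2
tool_pos: [604.4, 81.5, 200.8]
orientation: [0.999, 0.033, -0.0, 0.0]
wrist_force: [0.6, -0.7, -1.0]
width: 0.132
gripper_force: 35.0
```

Request:
{"fn": "send_rows", "kwargs": {
  "moves": [
    [0,0,0,-0.07,1],
    [0,0,0,-0.07,1],
    [0,0,0,-0.07,1],
    [0,0,0,-0.07,1],
    [0,0,0,-0.07,1],
    [0,0,0,-0.07,1],
    [0,0,0,-0.07,1],
    [0,0,0,-0.07,1],
    [0,0,0,-0.07,1],
    [0,0,0,-0.07,1],
    [0,0,0,-0.053,1],
    [0,0,0,0,1],
    [0,0,0,0,1]
  ]
}}

```text
clock: 7.5
tool_pos: [604.1, 80.2, 200.5]
orientation: [0.708, 0.707, -0.0, 0.0]
wrist_force: [0.3, -0.9, -1.3]
width: 0.137
gripper_force: 35.0
```

```bash
python3 - <<'E'
from cell import bot
from h import *
s=bot.state();plan(s,[605,80,200],np.pi/2);print(s["width"],s["joint_positions"])
p=bot.camera_params("wrist");w=bot.capture("wrist")[:,:,::-1]
print(p);cv2.imwrite("pics/w3.png",w)
E
```

```text
tcp [604.1  80.2 200.5] yaw 1.569 shift/40: [-0.004  0.023  0.013] turn/2: -0.001
0.13650123565453526 [ 0.31868651  0.47608931 -0.71480606  1.69149882  0.3434827   1.10339203
 -0.49955733]
{'camera_matrix': array([[345.90785245,   0.        , 283.21182602],
       [  0.        , 345.90785245, 207.17661797],
       [  0.        ,   0.        ,   1.        ]]), 'dist': array([-0.06028044,  0.        ,  0.        ,  0.        ,  0.        ]), 'origin': array([604.36946408, 160.18667855, 363.65266479]), 'orientation': array([-1.47404524e-01,  1.06819554e-04, -1.26170947e-03,  9.89075479e-01])}
```

View pics/w3.png

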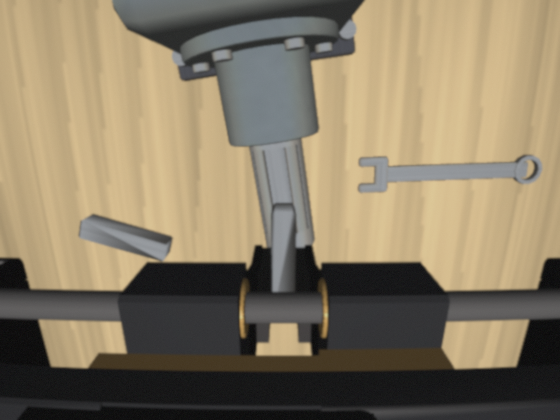

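The shaft runs from the nose at (272,140) down-right to beyond (300,245), with the slot as a lighter strip. The held key hides part of it, so I'll back off 60 mm.

Request:
{"fn": "send_rows", "kwargs": {
  "moves": [
    [-0.75,0,0,0,1],
    [-0.75,0,0,0,1],
    [0,0,0,0,1],
    [0,0,0,0,1],
    [0,0,0,0,1]
  ]
}}

```text
clock: 8.05
tool_pos: [604.2, 21.6, 200.4]
orientation: [0.706, 0.708, 0.0, -0.0]
wrist_force: [0.3, 0.1, -0.5]
width: 0.135
gripper_force: 35.0
```

```bash
python3 - <<'E'
from cell import bot
from h import *
p=bot.camera_params("wrist");w=bot.capture("wrist")[:,:,::-1]
np.save("p4.npy",p,allow_pickle=True);cv2.imwrite("pics/w4.png",w)
print(p["origin"],p["orientation"])
cv2.imwrite("pics/w4c.png",cv2.resize(w[20:220,190:390],None,fx=3,fy=3,interpolation=cv2.INTER_CUBIC))
E
```

```text
[604.20842612 101.50780127 363.6711904 ] [-1.46961436e-01 -2.79825163e-04  3.15173967e-04  9.89142133e-01]
```

View pics/w4c.png

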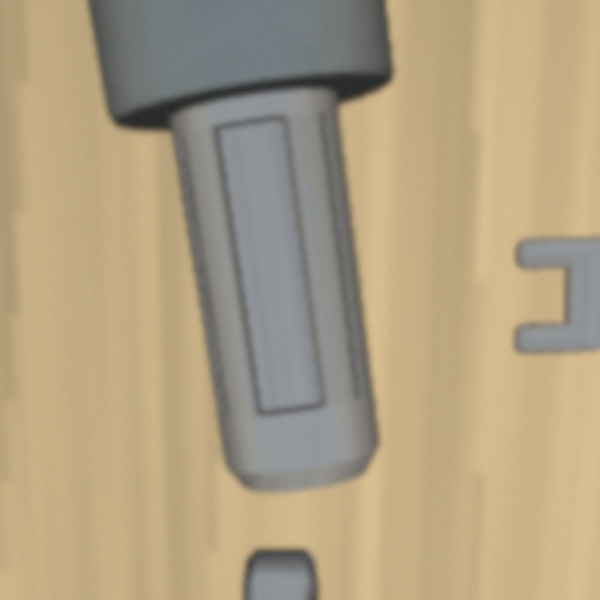

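Very clear: slot corners in the crop are TL (216,127), TR (286,117), BR (324,403) and BL (260,413). The shaft silhouettes run (172,127)–(222,425) on the left and (340,120)–(377,425) on the right. The shoulder is at about v=100.

```bash
python3 - <<'E'
from h import *
np.set_printoptions(suppress=True,precision=2)
p=np.load("p4.npy",allow_pickle=True).item();o=p["origin"]
f=lambda a:(np.array(a)+.5)/3-.5+[190,20]
L=ray(p,f([(172,127),(222,425)]));Rr=ray(p,f([(340,120),(377,425)]))
n1=np.cross(*L);n1/=np.linalg.norm(n1);n2=np.cross(*Rr);n2/=np.linalg.norm(n2)
n=n1+n2 if n1@n2>0 else n1-n2
def onplane(n,y,z): # x with n.(X-o)=0
    return o[0]-(n[1]*(y-o[1])+n[2]*(z-o[2]))/n[0]
for y in(60,130): print("axis x at y",y,onplane(n,y,100))
A=np.array([onplane(n,60,100),60,100]);B=np.array([onplane(n,130,100),130,100])
print("radii",(A-o)@n1,(A-o)@n2,(B-o)@n1,(B-o)@n2)
a=(B-A)/np.linalg.norm(B-A);lat=np.array([a[1],-a[0],0]);print("axis dir",a,"yaw",np.arctan2(a[1],a[0]))
for z in(112,118.5):
    C=plane(p,f([(216,127),(286,117),(324,403),(260,413)]),z)
    print(z,"lat",(C-A)@lat,"along",(C-A)@a);print(C.mean(0))
print("shoulder/tip along",(plane(p,f([(262,98),(303,490)]),[118,116])-A)@a)
# key in hand: projection width
E
```

```text
axis x at y 60 608.928482511389
axis x at y 130 598.5198326055157
radii -19.551043689206182 19.551043689206097 -19.81328534600387 19.81328534600389
axis dir [-0.15  0.99  0.  ] yaw 1.718409745781843
112 lat [-9.03  7.    6.68 -9.04] along [70.46 70.24  4.54  4.41]
[602.34  96.85 112.  ]
118.5 lat [-8.76  6.85  6.54 -8.77] along [69.72 69.5   5.51  5.37]
[602.39  96.97 118.5 ]
shoulder/tip along [ 74.25 -15.19]
```

```bash
python3 - <<'E'
from h import *
from cell import bot
p=np.load("p4.npy",allow_pickle=True).item()
f=lambda a:(np.array(a)+.5)/3-.5+[190,20]
s=bot.state();t,y=pose(s);print(t,y,s["width"])
E=plane(p,f([(281,549)]),t[2]+8)[0];E2=plane(p,f([(281,549)]),t[2]-8)[0];print(E,E2)
plan(s,[602.6,97.1,160],1.718)
E
```

```text
[604.21526997  21.92310272 200.43383782] 1.5733751824741 0.13275266489739196
[604.36848462  56.54010475 208.43383782] [604.38498152  51.9053752  192.43383782]
tcp [604.2  21.9 200.4] yaw 1.573 shift/40: [ 1.879 -0.036  1.012] turn/2: -0.072
```

Request:
{"fn": "send_rows", "kwargs": {
  "moves": [
    [0.6,-0.012,0,0,1],
    [0.6,-0.012,0,0,1],
    [0.6,-0.012,0,0,1],
    [0.08,0,0.3,-0.036,1],
    [0,0,0.6,-0.036,1],
    [0,0,0.4,0,1],
    [0,0,0.2,0,1],
    [0,0,0,0,1],
    [0,0,0,0,1],
    [0,0,0,0,1],
    [0,0,0,0,1]
  ]
}}

```text
clock: 9.2
tool_pos: [603.4, 95.7, 141.1]
orientation: [0.654, 0.756, 0.001, 0.001]
wrist_force: [0.3, 0.8, -0.8]
width: 0.134
gripper_force: 35.0
```

```bash
python3 - <<'E'
from h import *
from cell import bot
for i in range(3):
    s=bot.state();plan(s,[602.6,97.1,120],1.718);print(s["wrist_force"]);w=bot.capture("wrist")[:,:,::-1]
cv2.imwrite("pics/w5.png",cv2.resize(w[100:300,190:390],None,fx=3,fy=3,interpolation=cv2.INTER_CUBIC))
E
```

```text
tcp [603.4  95.7 141.1] yaw 1.715 shift/40: [ 0.038 -0.016  0.527] turn/2: -0.001
[ 0.34327734  0.77293026 -0.77558752]
tcp [603.3  95.6 140.9] yaw 1.715 shift/40: [ 0.04  -0.011  0.523] turn/2: -0.001
[-0.34811246 -0.70117646 -0.84923167]
tcp [603.2  95.6 140.8] yaw 1.715 shift/40: [ 0.04  -0.009  0.52 ] turn/2: -0.001
[-0.57835196 -0.1840217  -0.69453335]
```

View pics/w5.png

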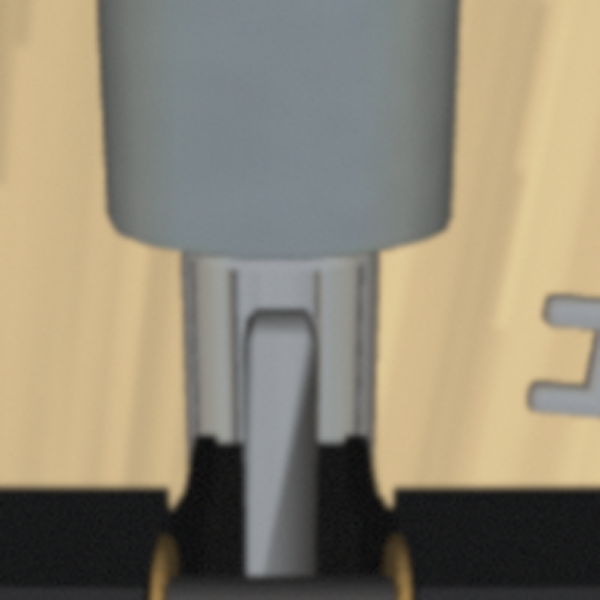

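The key is over the slot: key at u 246–317, slot lips at 234–319, so the slot is about 0.8 mm to the left. I'll correct that and descend slowly.

Request:
{"fn": "send_rows", "kwargs": {
  "moves": [
    [0.02,-0.01,0,0,1],
    [0.02,-0.01,0,0,1],
    [0,0,0.1,0,1],
    [0,0,0.1,0,1],
    [0,0,0.1,0,1],
    [0,0,0.1,0,1],
    [0,0,0.05,0,1],
    [0,0,0,0,1]
  ]
}}

```text
clock: 10.15
tool_pos: [601.6, 96.9, 121.7]
orientation: [0.654, 0.756, -0.0, -0.0]
wrist_force: [0.1, -0.4, -0.7]
width: 0.133
gripper_force: 35.0
```

Request:
{"fn": "send_rows", "kwargs": {
  "moves": [
    [0,0,0.025,0,1],
    [0,0,0.025,0,1],
    [0,0,0.02,0,1],
    [0,0,0,0,1],
    [0,0,0,0,1]
  ]
}}

```text
clock: 10.65
tool_pos: [602.0, 97.1, 120.4]
orientation: [0.654, 0.756, 0.0, 0.0]
wrist_force: [-2.6, -1.2, 5.1]
width: 0.128
gripper_force: 35.0
```

The floor is touched at TCP z 120.4. I'll lift slightly and feel for the right-hand wall.

Request:
{"fn": "send_rows", "kwargs": {
  "moves": [
    [0,0,-0.035,0,1],
    [0,0.02,0,0,1],
    [0,0.02,0,0,1],
    [0,0,0,0,1],
    [0,0,0,0,1]
  ]
}}

```text
clock: 11.15
tool_pos: [603.2, 97.1, 120.6]
orientation: [0.654, 0.756, -0.0, -0.0]
wrist_force: [-1.4, -1.3, 0.8]
width: 0.133
gripper_force: 35.0
```

Request:
{"fn": "send_rows", "kwargs": {
  "moves": [
    [0,0.025,0,0,1],
    [0,0,0,0,1],
    [0,0,0,0,1]
  ]
}}

```text
clock: 11.45
tool_pos: [603.4, 97.2, 120.6]
orientation: [0.654, 0.757, -0.001, -0.0]
wrist_force: [-4.8, -1.0, 2.7]
width: 0.13
gripper_force: 35.0
```

Request:
{"fn": "send_rows", "kwargs": {
  "moves": [
    [0,0.025,0,0,1],
    [0,0,0,0,1],
    [0,0,0,0,1]
  ]
}}

```text
clock: 11.75
tool_pos: [603.4, 97.2, 120.5]
orientation: [0.654, 0.757, -0.002, -0.001]
wrist_force: [-7.7, -0.8, 5.3]
width: 0.127
gripper_force: 35.0
```

Request:
{"fn": "send_rows", "kwargs": {
  "moves": [
    [0,0.05,-0.01,0,1],
    [0,0.05,0,0,1],
    [0,0.05,0,0,1],
    [0,0,0,0,1],
    [0,0,0,0,1]
  ],
  "squeeze": 60
}}

```text
clock: 12.25
tool_pos: [603.7, 97.2, 120.6]
orientation: [0.654, 0.757, -0.008, -0.004]
wrist_force: [-20.1, -4.3, 16.0]
width: 0.131
gripper_force: 60.0
```

Request:
{"fn": "send_rows", "kwargs": {
  "moves": [
    [0,0.04,0,0,1],
    [0,0.03,0,0,1],
    [0,0,0,0,1],
    [0,0,0,0,1]
  ]
}}

```text
clock: 12.65
tool_pos: [603.8, 97.3, 120.6]
orientation: [0.654, 0.757, -0.01, -0.006]
wrist_force: [-27.0, -5.1, 20.5]
width: 0.131
gripper_force: 60.1
```

Request:
{"fn": "send_rows", "kwargs": {
  "moves": [
    [0,0,-0.05,0,1],
    [0,0.05,-0.02,0,1],
    [0,0,0,0,1],
    [0,0,0,0,1]
  ]
}}

```text
clock: 13.05
tool_pos: [603.9, 97.3, 120.8]
orientation: [0.654, 0.757, -0.012, -0.007]
wrist_force: [-26.0, -4.1, 9.9]
width: 0.127
gripper_force: 60.1
```

Request:
{"fn": "send_rows", "kwargs": {
  "moves": [
    [0,0.04,0,0,1],
    [0,0.03,0,0,1],
    [0,0,0,0,1],
    [0,0,0,0,1]
  ]
}}

```text
clock: 13.45
tool_pos: [604.4, 97.3, 120.6]
orientation: [0.653, 0.757, -0.014, -0.009]
wrist_force: [-30.3, -5.0, 13.5]
width: 0.127
gripper_force: 60.1
```

Request:
{"fn": "send_rows", "kwargs": {
  "moves": [
    [0,0.03,0,0,1],
    [0,0.02,0,0,1],
    [0,0,0,0,1],
    [0,0,0,0,1]
  ]
}}

```text
clock: 13.85
tool_pos: [605.3, 97.5, 120.3]
orientation: [0.653, 0.757, -0.015, -0.009]
wrist_force: [-32.3, -5.7, 14.4]
width: 0.127
gripper_force: 60.2
```

Request:
{"fn": "send_rows", "kwargs": {
  "moves": [
    [0,-0.15,0,0,1],
    [0,-0.15,0,0,1],
    [0,-0.12,0,0,1],
    [0,0,0,0,1],
    [0,0,0,0,1],
    [0,0,0,0,1]
  ]
}}

```text
clock: 14.45
tool_pos: [604.7, 97.5, 124.2]
orientation: [0.654, 0.756, 0.0, 0.0]
wrist_force: [-1.8, -0.1, -0.9]
width: 0.127
gripper_force: 60.0
```

Request:
{"fn": "send_rows", "kwargs": {
  "moves": [
    [0,-0.03,0,0,1],
    [0,-0.03,0,0,1],
    [0,0,0,0,1],
    [0,0,0,0,1]
  ]
}}

```text
clock: 14.85
tool_pos: [602.2, 97.1, 124.1]
orientation: [0.654, 0.756, 0.0, 0.0]
wrist_force: [-0.2, 0.6, -0.8]
width: 0.127
gripper_force: 60.0
```

The right wall is now at about x = 604.7, so the slot centre is about 603.2, against an axis at 603.4. The shaft is upright; centre and lower the key.

Request:
{"fn": "send_rows", "kwargs": {
  "moves": [
    [0,0.025,0,0,1],
    [0,0,0.05,0,1],
    [0,0,0.05,0,1],
    [0,0,0.025,0,1],
    [0,0,0.02,0,1],
    [0,0,0,0,1],
    [0,0,0,0,1]
  ]
}}

```text
clock: 15.55
tool_pos: [603.1, 97.2, 120.1]
orientation: [0.654, 0.756, -0.0, 0.001]
wrist_force: [-4.2, -2.0, 12.3]
width: 0.122
gripper_force: 60.0
```

Request:
{"fn": "send_rows", "kwargs": {
  "moves": [
    [0,0,-0.05,0,1],
    [0,0,0,0,0.6],
    [0,0,0,0,0.6],
    [0,0,0,0,0.6],
    [0,0,0,0,0.6],
    [0,0,0,0,0.6],
    [0,0,-0.5,0,0.6],
    [0,0,-0.5,0,0.6],
    [0,0,-0.5,0,0.4],
    [-0.7,0,-0.5,0,0],
    [-0.7,0,0,0,0],
    [-0.1,0,0,0,0],
    [0,0,0,0,0],
    [0,0,0,0,0],
    [0,0,0,0,0]
  ],
  "squeeze": 40
}}

```text
clock: 17.05
tool_pos: [611.0, 39.6, 200.0]
orientation: [0.653, 0.757, 0.0, -0.0]
wrist_force: [0.0, 0.4, -0.3]
width: 0.94
gripper_force: 0.0
```

```bash
python3 - <<'E'
from h import *
from cell import bot
s=bot.state();print(s["tool_pos"])
p=bot.camera_params("wrist");w=bot.capture("wrist")[:,:,::-1]
np.save("p6.npy",p,allow_pickle=True);cv2.imwrite("pics/w6.png",w)
c=proj(p,[603.4,97.1,112])[0].astype(int);x0,y0=c[0]-80,max(c[1]-80,0);print(x0,y0)
cv2.imwrite("pics/w6c.png",cv2.resize(w[y0:y0+150,x0:x0+160],None,fx=4,fy=4,interpolation=cv2.INTER_CUBIC))
E
```

```text
[610.99815597  39.63361687 199.9515402 ]
204 54
```

View pics/w6c.png

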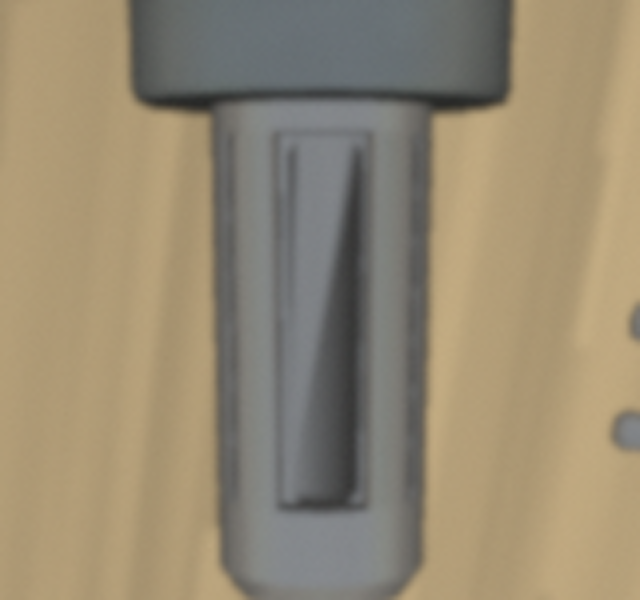

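The key sits in the slot: slot at u 277–371, centred between the silhouettes at 214–432, so roll is about 0. Now the axis check and a rough pulley pose.

```bash
python3 - <<'E'
from h import *
from cell import bot
np.set_printoptions(suppress=True,precision=2)
p=np.load("p6.npy",allow_pickle=True).item();o=p["origin"]
f=lambda a:(np.array(a)+.5)/4-.5+[204,54]
L=ray(p,f([(214,115),(218,520)]));Rr=ray(p,f([(432,115),(423,520)]))
n1=np.cross(*L);n1/=np.linalg.norm(n1);n2=np.cross(*Rr);n2/=np.linalg.norm(n2)
n=n1+n2 if n1@n2>0 else n1-n2
for y in(60,97,130): print(y,o[0]-(n[1]*(y-o[1])+n[2]*(100-o[2]))/n[0])
C=plane(p,f([(277,132),(371,132),(366,508),(279,508)]),118.5);print(C,C.mean(0))
K=plane(p,f([(290,145),(362,145),(354,492),(292,492)]),128);print(K.mean(0))
a=bot.camera_params("scene");g=lambda q:(np.array(q)+.5)/3.3-.5+[195,160]
for z,q in((0,[(72,392),(170,382)]),(155,[(80,140),(112,140)]),(150,[(60,195),(150,185)])):
    P=plane(a,g(q),z);d=P[1]-P[0];print(P,np.arctan2(-d[0],d[1]))
plan(bot.state(),[600,-235,250],.08)
E
```

```text
60 608.4473590685146
97 603.202167876968
130 598.5240243818048
[[590.97 127.96 118.5 ]
 [606.62 130.28 118.5 ]
 [615.81  66.19 118.5 ]
 [600.26  63.89 118.5 ]] [603.42  97.08 118.5 ]
[603.41  98.34 128.  ]
[[ 679.22 -294.11    0.  ]
 [ 680.94 -221.95    0.  ]] -0.02378690151215136
[[ 562.15 -266.21  155.  ]
 [ 565.13 -244.19  155.  ]] -0.13473474615165495
[[ 601.78 -283.77  150.  ]
 [ 602.08 -221.88  150.  ]] -0.004788454722850427
tcp [611.1  39.5 200. ] yaw 1.718 shift/40: [-6.75 -1.28 -1.25] turn/2: -0.752
```

Request:
{"fn": "send_rows", "kwargs": {
  "moves": [
    [-0.3,0,-0.5,0,0],
    [-0.712,-0.14,-0.25,0,0],
    [-0.712,-0.14,-0.25,0,0],
    [-0.712,-0.15,-0.25,0,0],
    [-0.712,-0.15,0,0,0],
    [-0.712,-0.15,0,0,0],
    [-0.712,-0.15,0,0,0],
    [-0.712,-0.15,0,0,0],
    [-0.712,-0.15,0,0,0],
    [-0.712,-0.15,0,0,0],
    [-0.41,-0.155,0,0,0]
  ]
}}

```text
clock: 18.2
tool_pos: [593.6, -254.5, 249.7]
orientation: [0.655, 0.756, -0.0, -0.0]
wrist_force: [0.1, 0.2, -0.8]
width: 1.002
gripper_force: 0.0
```

Request:
{"fn": "send_rows", "kwargs": {
  "moves": [
    [0,0,0,0.0725,0],
    [0,0,0,0.0725,0],
    [0,0,0,0.0725,0],
    [0,0,0,0.0725,0],
    [0,0,0,0.0725,0],
    [0,0,0,0.0725,0],
    [0,0,0,0.0725,0],
    [0,0,0,0.0725,0],
    [0,0,0,0.0725,0],
    [0,0,0,0.0725,0],
    [0,0,0,0.0725,0],
    [0,0,0,0.0725,0],
    [0,0,0,0,0],
    [0,0,0,0,0]
  ]
}}

```text
clock: 19.6
tool_pos: [594.0, -251.4, 250.1]
orientation: [1.0, -0.01, -0.0, -0.0]
wrist_force: [0.5, -0.5, -0.1]
width: 1.004
gripper_force: 0.0
```

```bash
python3 - <<'E'
from h import *
from cell import bot
np.set_printoptions(suppress=True,precision=2)
s=bot.state();print(pose(s),s["joint_positions"])
p=bot.camera_params("wrist");w=bot.capture("wrist")[:,:,::-1];np.save("p7.npy",p,allow_pickle=True);cv2.imwrite("pics/w7.png",w)
b=w.astype(int);m=((b[:,:,2]-b[:,:,0])<22)&(b.mean(2)>45);m[245:]=0;m=m.astype(np.uint8)
n,l,st,ce=cv2.connectedComponentsWithStats(m)
for i in range(1,n):
    if st[i,4]>150: print(i,st[i],ce[i])
i=1+np.argmax(st[1:,4])
for r in range(0,245,12):
    x=np.where(l[r]==i)[0]
    if len(x): print(r,x.min(),x.max(),len(x))
c=np.array([[640,-250,155],[570,-250,85],[710,-250,85],[640,-235,155],[640,-222,123],[640,-265,155]]);print(proj(p,c))
E
```

```text
(array([ 594.04, -251.36,  250.14]), np.float64(-0.01958228575898812)) [ 0.57  0.42 -0.33  1.56  0.14  1.18 -1.38]
1 [ 386   68  152   90 6953] [488.43 112.89]
3 [  0  78  12  26 213] [ 4.79 90.93]
4 [ 257  111   65  134 6783] [289.07 182.08]
72 458 515 51
84 401 530 76
96 390 536 88
108 386 537 94
120 387 535 93
132 396 530 86
144 429 521 73
156 468 499 32
[[279.94 150.47]
 [282.24 211.54]
 [278.86  61.24]
 [259.82 150.9 ]
 [246.76 146.08]
 [300.09 150.06]]
```

```bash
python3 - <<'E'
from h import *
np.set_printoptions(suppress=True,precision=1,linewidth=200)
p=np.load("p7.npy",allow_pickle=True).item();w=cv2.imread("pics/w7.png").astype(int)
m=((w[:,:,2]-w[:,:,0])<22)&(w.mean(2)>45);m[330:]=0
n,l,st,ce=cv2.connectedComponentsWithStats(m.astype(np.uint8));i=l[180,289]
print(st[i])
g=w.mean(2)
for r in range(104,290,6):
    x=np.where(l[r]==i)[0]
    if len(x): print(r,x.min(),x.max(),len(x),g[r,250:330:3].astype(int))
E
```

```text
[ 257  111   65  147 7057]
116 273 306 16 [151 149 102  98  98  94  95 102 106  80  77  89  90  97 102  98  82  92 111 102  96 102 101 102 145 151 152]
122 272 306 35 [146 141  99  97  98  96  95 114 126  98  86  84  93  89  90  93 101 105 122 119  97 102 101 100 134 141 141]
128 272 307 36 [149 145 102  99  99  96  95 124 136 106 100 109 125 123 122 116 114 119 135 138  98 100 102 100 138 145 144]
134 272 307 36 [155 151 103  99 100  96  96 139 148 115 109 123 143 143 143 135 125 127 140 153 100 102 102 104 147 153 153]
140 271 308 38 [159 156 109  99  98  96  97 149 157 122 119 136 158 157 155 146 133 135 146 166 107 102 102 106 150 154 154]
146 269 310 42 [152 151 116  93  85  84  86 152 161 126 123 146 170 171 168 160 138 138 149 174 102  87  88 100 152 154 153]
152 259 319 61 [158 158 118 122 125 124 124 164 163 131 129 152 176 176 177 168 146 144 150 176 134 125 124 129 156 156 155]
158 258 320 63 [153 153 123 150 152 150 150 179 167 135 132 154 181 180 181 171 150 148 155 182 156 148 148 150 149 149 148]
164 258 320 63 [158 157 127 168 171 173 173 181 167 140 138 158 183 180 1
[... 1226 characters left out ...]
75 147 146 162 183 181 181 174 158 160 169 179 128 126 125 154 161 161 160]
230 271 308 38 [151 151 147 100  98 100 100 153 173 145 143 161 182 182 184 171 154 156 168 178 104 102  98 145 151 152 151]
236 271 308 38 [163 164 159 109 103 105 100 150 176 142 139 157 178 178 180 165 151 154 167 170 107 107 110 161 165 165 166]
242 271 307 37 [163 163 163 162 162 161 111 141 172 137 131 147 173 174 176 154 143 148 169 163 158 162 162 161 162 162 164]
248 272 306 35 [166 167 166 167 167 165 143 151 170 127 120 126 147 147 148 129 134 143 167 160 160 162 163 163 163 164 164]
254 273 305 13 [168 168 167 168 167 167 166 166 161 118 145 166 167 166 167 165 134 129 162 166 165 164 165 165 165 165 164]
```

```bash
python3 - <<'E'
from h import *
from cell import bot
np.set_printoptions(suppress=True,precision=2)
p=np.load("p7.npy",allow_pickle=True).item();o=p["origin"]
for a,b in((149.5,221.5),(111,256)):
    d=ray(p,[(289.2,a),(289.2,b)]);d/=np.linalg.norm(d,axis=1)[:,None]
    m=d.sum(0);c=o+m*((85-o[2])/m[2]);half=np.arccos(d[0]@d[1])/2
    print(c,"radius",np.linalg.norm(c-o)*np.sin(half))
s=bot.state();print(plane(p,[(257,190),(321.5,190)],123),plane(p,[(272,190),(307,190)],155))
plan(s,[c[0],c[1],126],-.02)
E
```

```text
[ 596.27 -257.35   85.  ] radius 34.842764315960125
[ 597.64 -257.38   85.  ] radius 69.08918892497093
[[ 602.07 -228.97  123.  ]
 [ 600.93 -284.74  123.  ]] [[ 609.81 -243.18  155.  ]
 [ 609.25 -270.1   155.  ]]
tcp [ 594.  -251.6  250.1] yaw -0.02 shift/40: [0.09 0.14 3.1 ] turn/2: -0.0
```

The pulley is symmetric about u = 289: hub at columns 257–321 and rim at 272–307, at every row. Its centre is (597.5, -257) and its yaw is -0.02.

Request:
{"fn": "send_rows", "kwargs": {
  "moves": [
    [0.045,0.07,0.3,0,0],
    [0.045,0.07,0.6,0,0],
    [0,0,0.6,0,0],
    [0,0,0.6,0,0],
    [0,0,0.5,0,0],
    [0,0,0.3,0,0],
    [0,0,0.15,0,0],
    [0,0,0,0,0],
    [0,0,0,0,0],
    [0,0,0,0,0]
  ]
}}

```text
clock: 20.65
tool_pos: [598.1, -258.4, 129.4]
orientation: [1.0, -0.012, 0.001, 0.0]
wrist_force: [-0.1, -0.6, 0.1]
width: 1.001
gripper_force: 0.0
```

Request:
{"fn": "send_rows", "kwargs": {
  "moves": [
    [-0.01,-0.03,0.04,0,0],
    [0,0,0,0,1],
    [0,0,0,0,1],
    [0,0,0,0,1],
    [0,0,0,0,1],
    [0,0,0,0,1],
    [0,0,0,0,1],
    [0,0,0,0,1],
    [0,0,0,0,1],
    [0,0,0,0,1],
    [0,0,0,0,1]
  ],
  "squeeze": 50
}}

```text
clock: 21.75
tool_pos: [596.9, -256.8, 126.6]
orientation: [1.0, -0.012, -0.0, -0.0]
wrist_force: [-0.5, -0.2, 0.3]
width: 0.343
gripper_force: 50.0
```

Gripped (29.8 mm). Lift it and carry it to just outside the shaft's end.

Request:
{"fn": "send_rows", "kwargs": {
  "moves": [
    [0,0,-0.2,0,1],
    [0,0,-0.4,0,1],
    [0,0,-0.5,0,1],
    [0,0,-0.5,0,1],
    [0,0,-0.25,0,1],
    [0.03,-0.4,0,0,1],
    [0.04,-0.6,0,0,1],
    [0.04,-0.6,0,0,1],
    [0.04,-0.6,0,0,1],
    [0.04,-0.6,0,0,1],
    [0.04,-0.6,0,0,1],
    [0.04,-0.6,0,0,1],
    [0.04,-0.6,0,0,1],
    [0.04,-0.6,0,0,1],
    [0.025,-0.52,0,0,1],
    [0,-0.4,0,0,1],
    [0,-0.2,0,-0.03,1],
    [0,-0.2,0,-0.055,1],
    [0,0,0,0,1],
    [0,0,0,0,1]
  ]
}}

```text
clock: 23.75
tool_pos: [617.3, 3.3, 200.0]
orientation: [0.997, 0.072, -0.001, 0.0]
wrist_force: [0.3, 0.5, -4.6]
width: 0.34
gripper_force: 50.0
```

```bash
python3 - <<'E'
from h import *
from cell import bot
for i in range(2):
    s=bot.state();plan(s,[618,-4.4,142],.147);print(s["width"],s["wrist_force"],s["moment"]);w=bot.capture("wrist")
E
```

```text
tcp [617.3   3.3 200. ] yaw 0.144 shift/40: [-0.008  0.193  1.451] turn/2: -0.002
0.33985030626530394 [ 0.26297545  0.48067719 -4.60560938] [-0.07877132  0.0449303   0.02149533]
tcp [617.4   2.7 200.1] yaw 0.143 shift/40: [-0.01   0.177  1.453] turn/2: -0.002
0.3382639920477335 [ 0.93835997  0.33735494 -4.14412265] [-0.01173965  0.04888989  0.00657223]
```

Request:
{"fn": "send_rows", "kwargs": {
  "moves": [
    [0,0.09,0.5,0,1],
    [0,0.09,0.5,-0.002,1],
    [0,0,0.3,0,1],
    [0,0,0.15,0,1],
    [0,0,0,0,1],
    [0,0,0,0,1],
    [0,0,0,0,1]
  ]
}}

```text
clock: 24.55
tool_pos: [619.6, -3.4, 143.7]
orientation: [0.997, 0.075, 0.001, 0.0]
wrist_force: [0.2, 0.8, -5.5]
width: 0.345
gripper_force: 50.0
```

```bash
python3 - <<'E'
from h import *
from cell import bot
for i in range(3):
    s=bot.state();plan(s,[618,-4.4,142],.147);w=bot.capture("wrist")
cv2.imwrite("pics/w8.png",w[:,:,::-1]);cv2.imwrite("pics/s8.png",bot.capture("scene")[:,:,::-1]);v=bot.capture("side")[:,:,::-1];cv2.imwrite("pics/v8.png",v)
E
```

```text
tcp [619.6  -3.4 143.7] yaw 0.15 shift/40: [-0.043  0.018  0.042] turn/2: 0.001
tcp [619.5  -3.5 143.6] yaw 0.15 shift/40: [-0.04   0.017  0.039] turn/2: 0.001
tcp [619.3  -3.6 143.4] yaw 0.15 shift/40: [-0.036  0.016  0.036] turn/2: 0.001
```

Request:
{"fn": "send_rows", "kwargs": {
  "moves": [
    [-0.03,0,0.03,0,1],
    [0,-0.25,0,0,1],
    [0,-0.2,0,0,1],
    [0,-0.1,0,0,1],
    [0,-0.1,0,0,1],
    [0,-0.1,0,0,1],
    [0,-0.1,0,0,1],
    [0,0,0,0,1],
    [0,0,0,0,1]
  ]
}}

```text
clock: 25.7
tool_pos: [612.6, 29.6, 141.4]
orientation: [0.997, 0.075, 0.0, 0.0]
wrist_force: [-1.0, 0.2, -5.5]
width: 0.341
gripper_force: 50.0
```

The hub is 12 mm over the shaft end without force. Now over the key.

Request:
{"fn": "send_rows", "kwargs": {
  "moves": [
    [0,-0.1,0,0,1],
    [0,-0.1,0,0,1],
    [0,-0.1,0,0,1],
    [0,-0.1,0,0,1],
    [0,-0.1,0,0,1],
    [0,0,0,0,1],
    [0,0,0,0,1]
  ]
}}

```text
clock: 26.4
tool_pos: [609.5, 49.5, 141.4]
orientation: [0.997, 0.075, 0.0, 0.0]
wrist_force: [-0.5, -0.6, -4.5]
width: 0.338
gripper_force: 50.0
```

Request:
{"fn": "send_rows", "kwargs": {
  "moves": [
    [0,-0.12,0,0,1],
    [0,-0.12,0,0,1],
    [0,-0.12,0,0,1],
    [0,-0.12,0,0,1],
    [0,-0.12,0,0,1],
    [0,-0.12,0,0,1],
    [0,-0.12,0,0,1],
    [0,-0.12,0,0,1],
    [0,-0.12,0,0,1],
    [0,0,0,0,1],
    [0,0,0,0,1]
  ]
}}

```text
clock: 27.5
tool_pos: [603.1, 92.2, 141.4]
orientation: [0.997, 0.075, 0.0, 0.0]
wrist_force: [0.6, 0.0, -5.6]
width: 0.34
gripper_force: 50.0
```

Request:
{"fn": "send_rows", "kwargs": {
  "moves": [
    [0,-0.1,0,0,1],
    [0,-0.1,0,0,1],
    [0,-0.1,0,0,1],
    [0,-0.05,0,0,1],
    [0,-0.05,0,0,1],
    [0,0,0,0,1],
    [0,0,0,0,1]
  ]
}}

```text
clock: 28.2
tool_pos: [600.9, 106.5, 141.5]
orientation: [0.997, 0.074, -0.0, 0.001]
wrist_force: [-0.2, -4.9, -1.8]
width: 0.338
gripper_force: 50.0
```

It has reached the shoulder (y = 106.5 as expected, 5 N). A firmer push, then release.

Request:
{"fn": "send_rows", "kwargs": {
  "moves": [
    [0,-0.05,0,0,1],
    [0,-0.05,0,0,1],
    [0,-0.04,0,0,1],
    [0,0,0,0,1],
    [0,0,0,0,1]
  ]
}}

```text
clock: 28.7
tool_pos: [600.8, 106.7, 141.6]
orientation: [0.997, 0.073, -0.0, 0.004]
wrist_force: [-0.7, -13.4, 0.7]
width: 0.343
gripper_force: 50.0
```

Request:
{"fn": "send_rows", "kwargs": {
  "moves": [
    [0,0.07,0.01,0,1],
    [0,0.06,0.02,0,1],
    [0,0,0,0,1],
    [0,0,0,0,0.55],
    [0,0,0,0,0.5],
    [0,0,0,0,0.5],
    [0,0,0,0,0.5],
    [0,0,0,0,0.5],
    [0,0,-0.2,0,0.5],
    [0,0,-0.5,0,0.5],
    [0,0,-0.6,0,0.5],
    [0,0,-0.6,0,0.5],
    [0,0,-0.6,0,0.5],
    [-0.5,0,-0.5,0,0.5],
    [0,0,0,0,0.5],
    [0,0,0,0,0.5]
  ]
}}

```text
clock: 30.3
tool_pos: [581.1, 105.5, 260.9]
orientation: [0.997, 0.075, 0.001, 0.0]
wrist_force: [-0.2, 0.3, 0.2]
width: 0.499
gripper_force: 0.0
```

```bash
python3 - <<'E'
from h import *
from cell import bot
s=bot.state();print(s["tool_pos"],s["wrist_force"],s["width"])
a=bot.camera_params("scene");A=bot.capture("scene")[:,:,::-1];B=bot.capture("side")[:,:,::-1]
W=bot.capture("wrist")[:,:,::-1]
f=lambda i,x,y:cv2.resize(i[y:y+110,x:x+130],(390,330),interpolation=cv2.INTER_CUBIC)
im=np.hstack([f(A,330,140),f(B,170,215)]);W2=cv2.resize(W[0:250,100:460],(390,270));S2=cv2.resize(A,(390,270))
cv2.imwrite("pics/final.png",np.vstack([im,np.hstack([W2,S2])]))
E
```

```text
[581.06857596 105.5119846  260.85754404] [-0.190644    0.29880837  0.22106779] 0.4993332388063787
```

View pics/final.png

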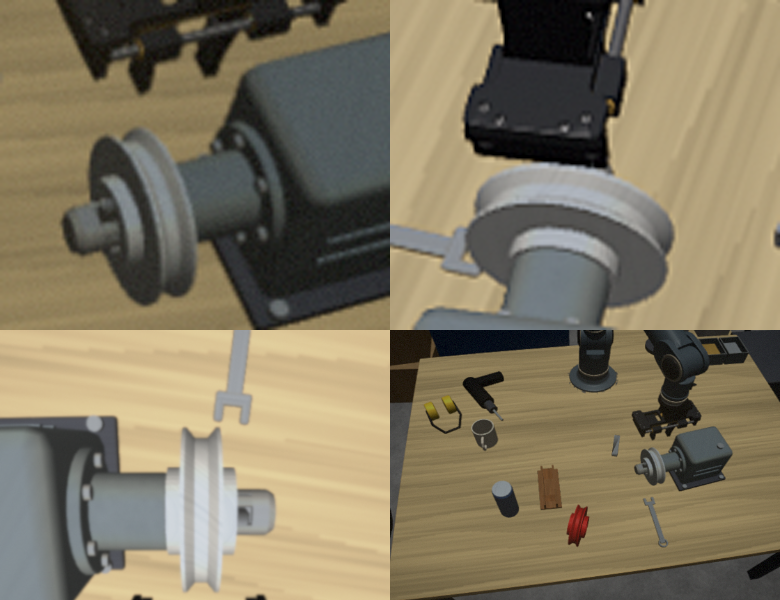

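The pulley hub sits flush against the nose at wrist panel (165,510), and the key's end shows in the slot at (247,512). The robot is clear of everything.

```bash
python3 -c "
from cell import bot
print(bot.hand_in())"
```

```text
the job is handed in; nothing more can be done
None
```

The key is in the shaft's slot and the pulley is pushed home against the shoulder with its keyway over the key; I handed the job in at about 30 s on the robot's clock, and it returned no verdict.

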